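Clear the stalled can through the chute flap with the push stick

TASK

A squashed drinks can has stalled in the drop chute. Lift the wooden push stick out of its pot, lower its rubber foot through the slot behind the can and push the can out through the hinged flap so that it falls into the bin, then stand the stick back in its pot and let go, with the pot left upright. Keep the hand off that can, let the flap swing shut again, and leave the tray, the other can, the ladle and the mallet where they are.

Things in the scene. Friction and masses are not known exactly. Their poses are not given: they have to be found in the camera images.
- stick: Wooden push stick, 180 mm long, standing foot-down in the pot, 90 g. Origin: centre of the underside of its foot; z runs up along the stick. From the bottom: rubber foot 26 mm diameter, 22 mm high; round shaft 16 mm diameter; square wooden handle 22 x 22 mm from 110 to 180 mm above the origin, its sides along the stick's x and y.
- pot: Round open steel utensil pot, loose, 72 mm outer diameter, 64 mm inner diameter, 85 mm high, inner floor 6 mm above its underside, 500 g. Origin: centre of the underside. It holds the stick; it stands left or right of the chute.
- chute: Fixed level steel trough on the bench; x runs along it towards the flap and the bin beyond it. Origin: on the bench, in its middle plane. Inside: x -140 mm (open near end) to +120 mm (flap), y -38 to 38 mm, floor at z 100 mm with 6 mm ribs, ending at x 80 mm (drop). Guard strips (top at z 177 mm) leave a 46 mm slot along the top. Open bin: x 60 to 300, y -85 to 85 mm, rim at z 90 mm.
- slot_end (a point): Far end of the open slot: middle of the flap's hinge pin (8 mm thick, crossing the slot), at x 122, y 0, z 180 mm in the chute's frame.
- flap (a joint): Flap at the far end of the trough, 70 mm wide, 66 mm high, hinged along its top edge; 0 rad = hanging shut, grows as it swings out towards the bin (to 1.7); falls shut by its own weight.
- can: The stalled can: an empty aluminium drinks can squashed end to end, 64 mm long, 66 mm diameter, 20 g, lying on the ribs (axis 34 mm above the trough floor) with its axis along the trough. Origin: the middle of the can, on its axis; x is that axis (either end 32 mm away).
- can2: An unsquashed drinks can, 66 mm diameter, standing upright in the tray; to be left. Origin: centre of its underside; 122 mm high.
- tray: Purple plastic sorting tray, 170 x 120 x 35 mm, on the other side of the chute from the pot; to be left. Origin: centre of the underside.
- ladle: Stainless ladle lying at the left, bowl 76 mm wide and 30 mm high, handle 240 mm towards its -x; to be left. Origin: under the bowl's centre.
- mallet: Small wooden mallet lying at the right, 230 mm long along its x, head 45 x 90 x 45 mm at +90 mm; to be left. Origin: on the bench under the middle of its length.
Mind the look-alikes: they are no part of the job. There is more than one size of the stick; the job needs the middle-sized.

How it is judged:
On the way, in this order (a step that is already met when the one before it is completed fails the run):
1. the stick is lifted clear of the pot (z of stick in the frame of pot above 0.087 m and angle between pot's own z axis and vertical below 0.2 rad), for 0.1 s.
2. the stick's foot is in the trough, behind the can (z of stick in the frame of chute between 0.09 and 0.155 m and y of stick in the frame of chute between -0.038 and 0.038 m and x of stick in the frame of can below -0.03 m and x of stick in the frame of chute above -0.17 m), for 0.1 s.
3. the can is in the bin (x of can in the frame of chute between 0.06 and 0.305 m and y of can in the frame of chute between -0.085 and 0.085 m and z of can in the frame of chute below 0.07 m), for 0.1 s.
At the end, for the whole second after the job is handed in: The stalled can is in the bin, the flap hangs shut (under 0.12 rad), the stick stands at rest foot-down in the pot (foot within 25 mm of the pot's underside height and 32 mm of its centre, leaning under 0.6 rad) and the pot stands upright on the bench (under 0.1 rad) (all of step 3 and value of joint flap below 0.12 rad and horizontal distance between stick and pot below 0.032 m and z of stick in the frame of pot below 0.025 m and angle between stick's own z axis and vertical below 0.6 rad and angle between pot's own z axis and vertical below 0.1 rad and height (world z) of pot below 0.01 m and linear speed of each of stick, pot below 0.03 m/s); the robot touches nothing.
It fails at once if the hand or arm touches the stalled can (contact force between any of the fingers, the arm and can above 0.3 N).
It fails at once if the pot is tipped by more than 0.35 rad (angle between pot's own z axis and vertical above 0.35 rad).
It fails at once if the tray, other can, ladle or mallet is moved by more than 30 mm (distance of any of tray, can2, ladle, mallet from where it was at the start of the episode above 0.03 m).
It also fails if it takes over 58 s, if anything falls off the work surface, if the arm or the gripper's body presses on something with over 40 N, if the wrist force passes 120 N, or if a joint passes its speed limit or range.

ROBOT

A 6-joint arm with a two-finger parallel gripper is mounted at the origin on the work surface. World frame = base frame: x ahead of the robot, y to its left, z up, the work surface at z = 0. Lengths are in m, angles in rad, forces in N, time in s.
With the tool pointing down it reaches from about 0.35 to 0.85 m from the base axis. Payload 8.1 kg.
Tool frame: the origin (TCP) lies at the very end of the fingers, on their centre line; the grasp point (between the pads) lies 19 mm behind it; z points along the fingers, y is the line along which they close (so a half turn about z gives the same grasp; the last joint's range is limited). The gripper opens to 93 mm and grips with 3 to 60 N. Pads are 15 mm wide; open, the fingers measure 128 mm over their backs; the gripper's body (75 mm by 188 mm) begins 65 mm behind the grasp point.
Start: joints at [1.076, 0.13, 1.488, -0, 1.523, -0.085], TCP at [0.239, 0.55, 0.219] pointing down, gripper open.
Joint ranges: [-2.96, 2.96], [-0.89, 2.26], [0.02, 2.5], [-1.34, 4.48], [0, 2.73], [-2.66, 2.66]. Speed limits (rad/s): [2.39, 2.39, 2.79, 3.14, 3.14, 3.14].

INTERFACE

Orientations are given as a rotation vector (axis times angle).
In Python, from plant import robot, imaging gives the robot as it stands.
- The arm moves only by the tool jog_arm, never from a script. Its argument "rows" is a list of rows, each a list of 2 entries, a list of its own where there are three numbers: the shift along the tool's x, y, z each as a share of 0.2 m, from -1 to 1, then the turn, a rotation vector about the tool's x, y, z each as a share of pi/2 rad, from -1 to 1. A call has 1 to 5 rows; each row is the pose to reach, as a shift and turn from the pose commanded when the call began, along the tool's axes at that moment; what a row does not reach only later rows make up. A row lasts 1/10 s, in which the tool goes at most 50 mm and 8.59 degrees, less where a joint would pass 70% of its speed; a pose out of reach is approached as far as the arm can. A call with a number of a shift or a turn outside -1 to 1 is refused whole. A call with a gripper value outside its range is refused whole. "hand" is the closure, from -1 (fully open) to 1 (shut), set as the call begins (left out, the last holds). The fingers move at their own pace and stop on an object; "squeeze" is the grip in N (left out, the last holds). Time passes only in rows, so rows that repeat a pose let the fingers close. It gives the time, the measured TCP pose, the force, the opening and the grip force at its end, in the units of the state.
- robot.read_state(): the state, without advancing time (a new reading comes with each control period).
- imaging.read_camera(name): name is "scene" or "top" or "wrist"; returns a dict with "frame" (480x640x3 uint8, red, green, blue), "vertical_fov" (degrees; the focal length in pixels is half the picture's height over the tangent of half this angle, whatever the lens; pixels are square), "cx", "cy" (the principal point, pixels), "R" (3x3) and "t" (3): a world point X has camera coordinates R X + t. Camera axes: x right, y down, z forward; pixel columns grow to the right and rows downward; lengths in m; the calibration is good to about 2 mm. A picture is of the moment at which its call begins. There is no depth.
- robot.close_job(): hands the job in; it is judged then, once.
The state is a dict: "t": time; "q": joint angles; "dq": joint speeds; "joint_torque": joint torques, N m; "tool_pos": TCP position; "orientation": TCP orientation; "force": force on the tool from outside, world axes, zero at the start; "wrist_torque": the same for the moment, N m; "opening": finger opening in m; "gripper_force": force on a finger pad.
Only numpy, scipy, OpenCV 4.12 (cv2) and the standard library are available. Lean on these libraries where they do the work, as an engineer would, in place of code of your own. Each camera call takes 0.05 s, during which the arm holds its last target. There are 200 camera calls.

## Working session

There is one attempt and no reset: what is moved stays moved. The work goes in short steps, Python scripts to look and compute and a tool call to move; the robot and the scene stay as the last step left them, time stands still between calls to the robot, and variables do not carry over. Pictures are saved under pics/ and viewed, at most 10 in all, crops included, and the job is handed in when it is done.

Besides the shell and the picture viewer there is one more tool, called after "Emit:" by a JSON object that holds its "fn" and its "kwargs", one argument or row to a line. jog_arm: Moves the arm, as the interface text tells. Its arguments: {"type":"object","properties":{"rows":{"type":"array"},"hand":{"type":"number"},"squeeze":{"type":"number"}},"required":["rows"]}

```bash
mkdir -p pics; ls; cat > h.py <<'E'
import numpy as np,cv2
from plant import robot,imaging
def cam(n,save=None):
    c=imaging.read_camera(n); f=240/np.tan(np.radians(c["vertical_fov"])/2)
    c["K"]=np.array([[f,0,c["cx"]],[0,f,c["cy"]],[0,0,1]]);c["R"]=np.array(c["R"]);c["t"]=np.array(c["t"])
    if save: cv2.imwrite("pics/"+save,c["frame"][:,:,::-1]); np.savez("pics/"+save+".npz",**{k:c[k] for k in("K","R","t","frame")})
    return c
def load(s): return dict(np.load("pics/"+s+".npz"))
def ray(c,u,v):
    d=c["R"].T@np.linalg.inv(c["K"])@np.array([u,v,1.]); return -c["R"].T@c["t"],d/np.linalg.norm(d)
def onz(c,u,v,z):
    o,d=ray(c,u,v); return o+d*(z-o[2])/d[2]
def proj(c,X):
    p=c["K"]@(c["R"]@np.asarray(X,float)+c["t"]); return p[:2]/p[2]
E
python3 - <<'E'
from h import *
for n in("scene","top"):
    c=cam(n,n+"0.png"); print(n,c["K"][0,0],-c["R"].T@c["t"],c["R"][2])
print(robot.read_state())
E
```

```text
pics
scene 599.9270337410201 [1.56238678 0.62967215 0.99553979] [-0.68346535 -0.43023987 -0.58971923]
top 465.56065807787724 [0.33920021 0.0180437  1.60165103] [ 0.15880732 -0.01847321 -0.98713676]
{'t': 0.1, 'q': array([ 1.07561637e+00,  1.31109253e-01,  1.48917566e+00,  2.74628753e-05,
        1.52298583e+00, -8.54324255e-02]), 'dq': array([-0.00140558, -0.00301438, -0.0009298 , -0.00154881,  0.00025435,
       -0.00119018]), 'joint_torque': array([ 1.21732290e-03, -5.61340070e+01, -4.93096590e+01,  7.70833762e-02,
        2.90243339e-02, -1.15585640e-04]), 'tool_pos': array([0.23876982, 0.54988511, 0.21767534]), 'orientation': array([-6.39035600e-01, -3.07539406e+00,  2.51290163e-03]), 'force': array([0.23465374, 0.00861765, 0.33775227]), 'wrist_torque': array([ 0.06003719,  0.01023086, -0.06914598]), 'gripper_force': 0.0, 'opening': 0.09328790463869668}
```

View pics/scene0.png

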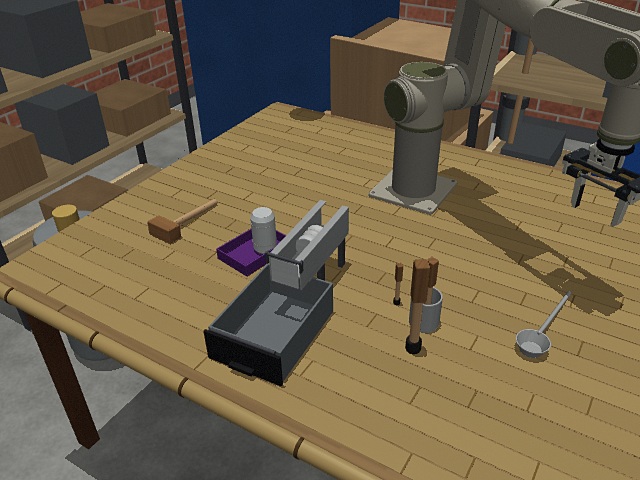

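View pics/top0.png

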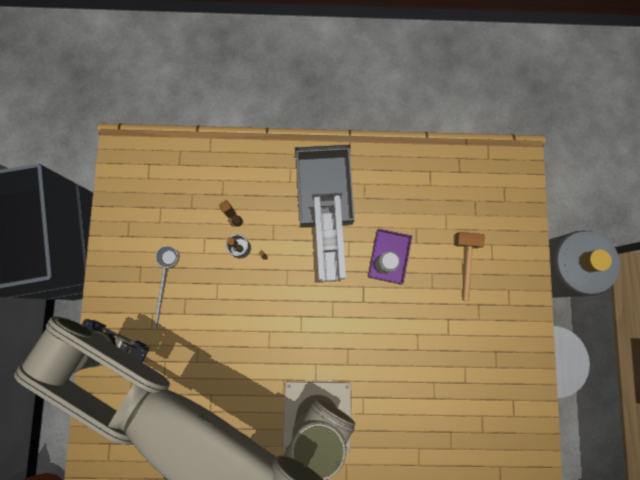

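Stick candidates: the large stick (scene 417,305 / top 231,214), the small stick (scene 398,285 / top 263,255) and the stick in the pot (scene 432,275 / top 237,245). The one in the pot is the middle-sized one, so I choose that. The next crop checks it.

```bash
python3 - <<'E'
from h import *
s=load("scene0.png")["frame"][:,:,::-1]; t=load("top0.png")["frame"][:,:,::-1]
a=cv2.resize(s[190:370,260:460],None,fx=3.3,fy=3.3,interpolation=2)[:594]
cv2.imwrite("pics/c1.png",a)
b=cv2.resize(t[185:290,215:350],None,fx=5.6,fy=5.6,interpolation=2)
cv2.imwrite("pics/c2.png",b)
E
```

```text
(no output)
```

View pics/c1.png

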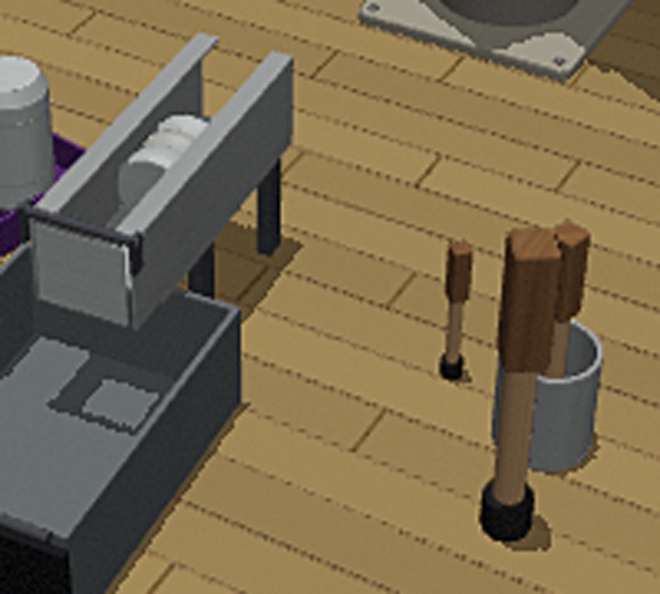

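View pics/c2.png

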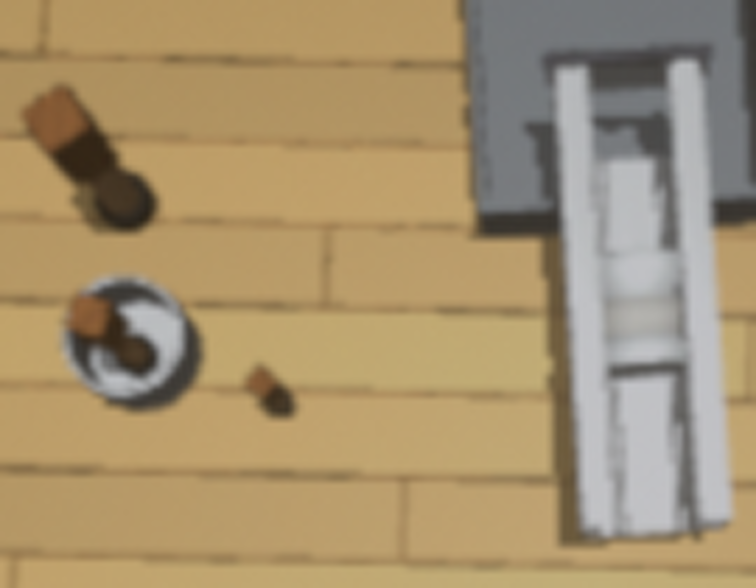

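c1 shows the pot stick's handle top at scene (433,261), half hidden behind the large stick, and the hinge pin centre at (285,259). c2 gives, in top-image pixels: handle top (231.1,241.3), foot (239,248.4), pot rim centre (237.5,245.7), pin (327.3,194.6), chute near end (332,279), and can ends at rows 230 and 249.6.

```bash
python3 - <<'E'
from h import *
s=load("scene0.png"); t=load("top0.png"); np.set_printoptions(precision=4,suppress=True)
T=lambda x,y,z: onz(t,215+x/5.6,185+y/5.6,z)
S=lambda x,y,z: onz(s,260+x/3.3,190+y/3.3,z)
print("handle",T(90,315,.186),S(571,233,.186)); print("foot",T(135,355,.02)); print("rim",T(126,340,.085))
print("rim near-right S",S(598,360,.085))
pin=T(629,54,.180);ps=S(84,227,.18);ne=T(655,527,.177)
print("pin",pin,ps,"near",ne,"yaw",np.arctan2(*(pin-ne)[[1,0]]),np.linalg.norm((pin-ne)[:2]))
print("can near/far",T(643,362,.167),T(642,252,.167))
print("big top",T(60,118,.23),S(535,245,.23),"foot",T(125,200,.03)); print("small",T(262,382,.12),T(280,403,.02))
print("handle edges",[T(*p,.186) for p in((68,325),(88,340),(112,310),(90,293))])
E
```

```text
handle [0.5447 0.2758 0.186 ] [0.5471 0.2823 0.186 ]
foot [0.5447 0.2775 0.02  ]
rim [0.545  0.2725 0.085 ]
rim near-right S [0.5448 0.3116 0.085 ]
pin [ 0.7002 -0.0163  0.18  ] [ 0.6994 -0.0072  0.18  ] near [ 0.4362 -0.0355  0.177 ] yaw 0.07264930696836748 0.26474714780869013
can near/far [ 0.5281 -0.0276  0.167 ] [ 0.5901 -0.026   0.167 ]
big top [0.6446 0.2893 0.23  ] [0.625  0.2867 0.23  ] foot [0.6388 0.2866 0.03  ]
small [0.5179 0.1882 0.12  ] [0.5173 0.1882 0.02  ]
handle edges [array([0.5389, 0.2875, 0.186 ]), array([0.5308, 0.2762, 0.186 ]), array([0.5477, 0.264 , 0.186 ]), array([0.5568, 0.2765, 0.186 ])]
```

```bash
cat >> h.py <<'E'
from scipy.spatial.transform import Rotation as Rn
def plan(pos,yaw=None):
    """row numbers to bring TCP to pos, tool down with tool y along +-yaw (rad)"""
    s=robot.read_state(); R0=Rn.from_rotvec(s["orientation"]); p=np.array(s["tool_pos"])
    best=np.zeros(3)
    if yaw is not None:
        c=[]
        for k in(0,np.pi):
            y=np.array([np.cos(yaw+k),np.sin(yaw+k),0]);z=np.array([0,0,-1.])
            c.append((R0.inv()*Rn.from_matrix(np.c_[np.cross(y,z),y,z])).as_rotvec())
        best=min(c,key=np.linalg.norm)
        print("other turn deg",[np.degrees(np.linalg.norm(a)).round(1) for a in c],"q6",s["q"][5].round(2))
    print("t",s["t"],"tcp",p.round(4),"shift",(R0.inv().apply(np.array(pos)-p)/.2).round(3),"turn",(best/(np.pi/2)).round(3))
E
python3 - <<'E'
from h import *
for z in(58,-32): plan([.546,.275,.30],np.radians(z))
s=robot.read_state()
for n in("scene","top"): print(proj(load(n+"0.png"),s["tool_pos"]))
E
```

```text
other turn deg [np.float64(8.5), np.float64(171.5)] q6 -0.09
t 0.1 tcp [0.2388 0.5499 0.2177] shift [-1.956 -0.649 -0.411] turn [-0.001 -0.     0.095]
other turn deg [np.float64(98.5), np.float64(81.5)] q6 -0.09
t 0.1 tcp [0.2388 0.5499 0.2177] shift [-1.956 -0.649 -0.411] turn [-0.001 -0.001 -0.905]
[593.65557833 215.43711795]
[128.17994533 342.5090387 ]
```

Emit:
{"fn": "jog_arm", "kwargs": {
  "rows": [
    [[-0.1,0,-0.4],[0,0,0]],
    [[-0.3,-0.05,-0.4],[0,0,0.05]],
    [[-0.5,-0.15,-0.4],[0,0,0.095]],
    [[-0.75,-0.25,-0.4],[0,0,0.095]],
    [[-0.98,-0.32,-0.4],[0,0,0.095]]
  ]
}}

```text
t: 0.6
tool_pos: [0.3915, 0.4144, 0.2989]
orientation: [0.866, 3.02, 0.001]
force: [0.1, 0.8, 0.1]
opening: 0.0931
gripper_force: 0.0
```

```bash
python3 - <<'E'
from h import *
plan([.546,.275,.30],np.radians(58))
E
```

```text
other turn deg [np.float64(0.0), np.float64(180.0)] q6 -0.29
t 0.6 tcp [0.3915 0.4144 0.2989] shift [-1.025 -0.182 -0.006] turn [0. 0. 0.]
```

Emit:
{"fn": "jog_arm", "kwargs": {
  "rows": [
    [[-0.24,-0.04,0],[0,0,0]],
    [[-0.48,-0.09,0],[0,0,0]],
    [[-0.72,-0.13,0],[0,0,0]],
    [[-0.92,-0.17,0],[0,0,0]],
    [[-1.0,-0.18,0],[0,0,0]]
  ]
}}

```text
t: 1.1
tool_pos: [0.5432, 0.276, 0.2977]
orientation: [-0.872, -3.018, 0.002]
force: [-0.4, 0.1, -0.4]
opening: 0.0929
gripper_force: 0.0
```

```bash
python3 - <<'E'
from h import *
plan([.546,.275,.30],np.radians(58))
c=cam("wrist","w1.png"); print(c["K"][0,0],-c["R"].T@c["t"],c["R"]); print(proj(c,[.546,.277,.186]),proj(c,[.546,.277,.01]))
E
```

```text
other turn deg [np.float64(0.2), np.float64(179.8)] q6 -0.62
t 1.1 tcp [0.5432 0.276  0.2977] shift [-0.015  0.003 -0.011] turn [-0.001  0.    -0.003]
390.2295359392579 [0.48129429 0.31407806 0.46387939] [[ 0.533838    0.84558469 -0.00187778]
 [ 0.8165538  -0.51493065  0.26093356]
 [ 0.21967449 -0.14082956 -0.96535494]]
[325.68315947 237.61763653] [324.09572219 198.74573721]
```

View pics/w1.png

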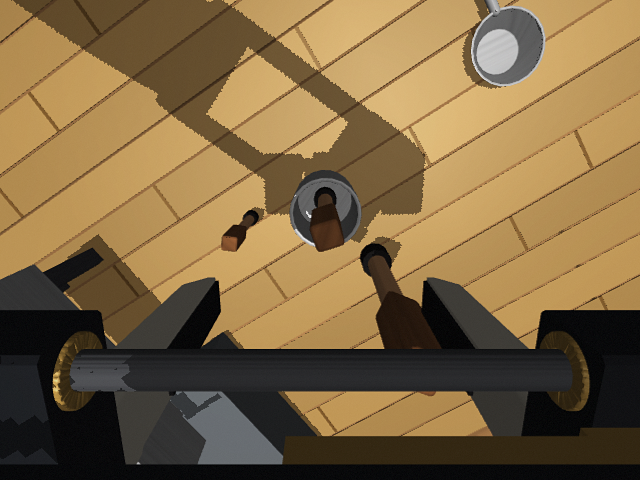

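The pot stick's handle top is at (328,240), against a prediction of (326,238), so the estimate is good. The large stick is at (376,255) to (410,330). I'll check the handle's yaw in a crop.

```bash
python3 - <<'E'
from h import *
c=load("w1.png"); cv2.imwrite("pics/c3.png",cv2.resize(c["frame"][160:350,210:450,::-1],None,fx=3.3,fy=3.1,interpolation=2))
print(onz(c,376,255,.015), onz(c,328,240,.186),onz(c,241,235,.115))
E
```

```text
[0.63653946 0.29395598 0.015     ] [0.54845596 0.27747996 0.186     ] [0.51865895 0.20264999 0.115     ]
```

View pics/c3.png

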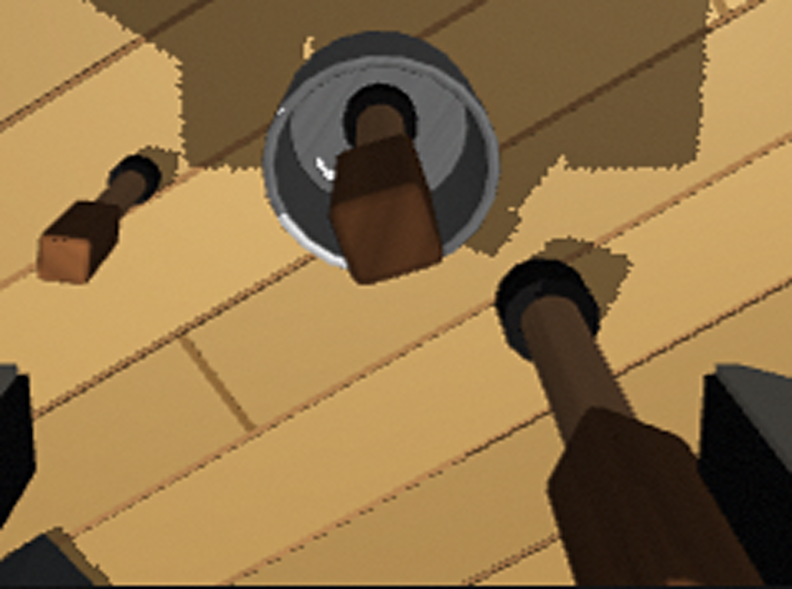

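```bash
python3 - <<'E'
from h import *
c=load("w1.png"); f=lambda x,y,z:onz(c,210+x/3.3,160+y/3.1,z)
P=np.array([f(x,y,.186) for x,y in((330,210),(418,180),(440,260),(360,283))])
print(P.mean(0)); 
for i in range(4): d=P[(i+1)%4]-P[i]; print(np.degrees(np.arctan2(d[1],d[0])),np.linalg.norm(d))
print("foot",f(380,118,.02),"rim",f(381,160,.085),"big foot",f(548,305,.01))
q=robot.read_state()["q"];print(q)
E
```

```text
[0.54516419 0.27890011 0.186     ]
78.17090938534977 0.020754659669531526
-17.497114223388962 0.020181573436094394
-104.50225292028108 0.018853259601411956
167.95816406445033 0.01920374610325743
foot [0.54455346 0.27925916 0.02      ] rim [0.54687088 0.27744848 0.085     ] big foot [0.64205967 0.29161575 0.01      ]
[ 3.85894999e-01  1.39113835e-01  1.33620493e+00 -1.24969151e-03
  1.66733885e+00 -6.21938673e-01]
```

```bash
python3 - <<'E'
from h import *
plan([.5455,.279,.139],np.radians(75))
E
```

```text
other turn deg [np.float64(17.3), np.float64(162.7)] q6 -0.62
t 1.15 tcp [0.5438 0.2757 0.2976] shift [0.002 0.02  0.793] turn [-0.001  0.    -0.192]
```

Emit:
{"fn": "jog_arm", "kwargs": {
  "hand": -0.3,
  "rows": [
    [[0,0.02,0],[0,0,-0.095]],
    [[0,0.02,0.15],[0,0,-0.19]],
    [[0,0.02,0.3],[0,0,-0.19]],
    [[0,0.02,0.4],[0,0,-0.19]],
    [[0,0.02,0.42],[0,0,-0.19]]
  ]
}}

```text
t: 1.65
tool_pos: [0.5406, 0.2829, 0.2108]
orientation: [-0.406, -3.11, 0.004]
force: [-0.8, -0.6, 0.7]
opening: 0.0616
gripper_force: 0.0
```

```bash
python3 - <<'E'
from h import *
plan([.5455,.279,.139],np.radians(75)); c=cam("wrist","w2.png"); print(robot.read_state()["opening"],proj(c,[.5455,.279,.186]))
E
```

```text
other turn deg [np.float64(0.4), np.float64(179.9)] q6 -0.91
t 1.65 tcp [0.5406 0.2829 0.2108] shift [-0.03  -0.012  0.359] turn [-0.002 -0.003  0.001]
0.060914122221351265 [317.78688368 288.43065469]
```

View pics/w2.png

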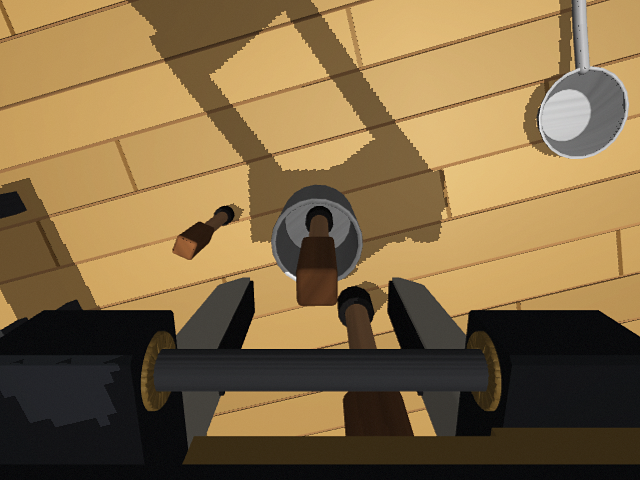

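The handle is square to the fingers and centred at (318,286), where predicted. Descending to grasp.

Emit:
{"fn": "jog_arm", "kwargs": {
  "rows": [
    [[-0.03,-0.012,0.12],[0,0,0]],
    [[-0.03,-0.012,0.24],[0,0,0]],
    [[-0.03,-0.012,0.33],[0,0,0]],
    [[-0.03,-0.012,0.355],[0,0,0]],
    [[-0.03,-0.012,0.355],[0,0,0]]
  ]
}}

```text
t: 2.2
tool_pos: [0.5483, 0.2792, 0.1442]
orientation: [-0.408, -3.115, -0.0]
force: [-0.8, 0.5, 0.6]
opening: 0.0608
gripper_force: 0.0
```

Emit:
{"fn": "jog_arm", "kwargs": {
  "hand": 1,
  "squeeze": 30,
  "rows": [
    [[0,0,0],[0,0,0]],
    [[0,0,0],[0,0,0]],
    [[0,0,0],[0,0,0]],
    [[0,0,0],[0,0,0]],
    [[0,0,0],[0,0,0]]
  ]
}}

```text
t: 2.7
tool_pos: [0.5486, 0.2788, 0.144]
orientation: [0.408, 3.115, 0.0]
force: [-0.2, -0.4, -0.1]
opening: 0.0251
gripper_force: 0.0
```

Emit:
{"fn": "jog_arm", "kwargs": {
  "rows": [
    [[0,0,0],[0,0,0]],
    [[0,0,0],[0,0,0]],
    [[0,0,0],[0,0,0]]
  ]
}}

```text
t: 3.0
tool_pos: [0.5485, 0.2788, 0.1438]
orientation: [0.408, 3.115, 0.0]
force: [-0.1, -0.7, 1.8]
opening: 0.0219
gripper_force: 29.9
```

```bash
python3 - <<'E'
from h import *
print(robot.read_state()["opening"],robot.read_state()["gripper_force"]); plan([.5486,.2788,.28],np.radians(75))
E
```

```text
0.021866805995354847 29.921897649765015
other turn deg [np.float64(0.1), np.float64(179.9)] q6 -0.92
t 3.0 tcp [0.5485 0.2788 0.1438] shift [-0.     0.    -0.681] turn [0.    0.    0.001]
```

Emit:
{"fn": "jog_arm", "kwargs": {
  "rows": [
    [[0,0,-0.15],[0,0,0]],
    [[0,0,-0.35],[0,0,0]],
    [[0,0,-0.6],[0,0,0]],
    [[0,0,-0.8],[0,0,0]],
    [[0,0,-1],[0,0,0]]
  ]
}}

```text
t: 3.5
tool_pos: [0.5482, 0.2787, 0.3454]
orientation: [0.408, 3.115, 0.0]
force: [0.8, 0.0, -1.4]
opening: 0.0221
gripper_force: 29.9
```

```bash
python3 - <<'E'
from h import *
print(robot.read_state()["opening"])
pin=np.array([.700,-.0150]);ne=np.array([.4362,-.0345]);u=(pin-ne)/np.linalg.norm(pin-ne);print(u,"org",pin-.122*u)
o=pin-.122*u
for x in(-.1,-.08,.1):print(x,o+x*u)
print("can x",(np.array([.559,-.0268])-o)@u)
p=o-.09*u
plan([*p,.36],np.radians(75))
plan([*p,.36],np.arctan2(u[1],u[0])+np.pi/2)
E
```

```text
0.022111290167868655
[0.99727909 0.07371851] org [ 0.57833195 -0.02399366]
-0.1 [ 0.47860404 -0.03136551]
-0.08 [ 0.49854962 -0.02989114]
0.1 [ 0.67805986 -0.01662181]
can x -0.019486229958167237
other turn deg [np.float64(0.1), np.float64(179.9)] q6 -0.92
t 3.5 tcp [0.5482 0.2787 0.3454] shift [-0.11  -1.571 -0.073] turn [0.    0.    0.001]
other turn deg [np.float64(19.2), np.float64(160.8)] q6 -0.92
t 3.5 tcp [0.5482 0.2787 0.3454] shift [-0.11  -1.571 -0.073] turn [ 0.     0.    -0.213]
```

Emit:
{"fn": "jog_arm", "kwargs": {
  "rows": [
    [[0,-0.15,-0.07],[0,0,-0.05]],
    [[0,-0.35,-0.07],[0,0,-0.1]],
    [[-0.05,-0.55,-0.07],[0,0,-0.16]],
    [[-0.1,-0.75,-0.07],[0,0,-0.213]],
    [[-0.11,-0.9,-0.07],[0,0,-0.213]]
  ]
}}

```text
t: 4.0
tool_pos: [0.5231, 0.0969, 0.3572]
orientation: [0.119, -3.139, 0.001]
force: [1.1, 0.3, -1.6]
opening: 0.0216
gripper_force: 29.9
```

```bash
cat >> h.py <<'E'
U=np.array([.99728,.07372]);O=np.array([.5783,-.0240])
YC=np.arctan2(U[1],U[0])+np.pi/2
def pc(x,z,y=0): plan([*(O+x*U+y*np.array([-U[1],U[0]])),z],YC)
E
python3 - <<'E'
from h import *
pc(-.09,.36)
E
```

```text
other turn deg [np.float64(0.1), np.float64(179.9)] q6 -1.56
t 4.0 tcp [0.5231 0.0969 0.3572] shift [ 0.221 -0.623 -0.013] turn [-0.    -0.     0.001]
```

Emit:
{"fn": "jog_arm", "kwargs": {
  "rows": [
    [[0.05,-0.15,0],[0,0,0]],
    [[0.12,-0.32,0],[0,0,0]],
    [[0.2,-0.5,0],[0,0,0]],
    [[0.22,-0.62,0],[0,0,0]],
    [[0.22,-0.62,0],[0,0,0]]
  ]
}}

```text
t: 4.5
tool_pos: [0.488, -0.0304, 0.3575]
orientation: [0.111, -3.139, 0.001]
force: [0.8, 0.2, -0.9]
opening: 0.0215
gripper_force: 29.9
```

```bash
python3 - <<'E'
from h import *
pc(-.09,.26)
c=cam("wrist"); t=cam("top","t2.png"); s=cam("scene","s2.png")
a=c["frame"][:,:,::-1]; 
b=cv2.resize(t["frame"][180:300,270:390,::-1],(360,360),interpolation=2); d=cv2.resize(s["frame"][160:310,220:400,::-1],(432,360),interpolation=2)
cv2.imwrite("pics/m1.png",np.vstack([np.pad(cv2.resize(a,(320,240)),((0,0),(0,472),(0,0))),np.hstack([b,d])]))
cv2.imwrite("pics/w3.png",a)
print(proj(t,[.488,-.0306,.22]))
E
```

```text
other turn deg [np.float64(0.2), np.float64(179.8)] q6 -1.81
t 4.5 tcp [ 0.488  -0.0304  0.3575] shift [-0.003 -0.001  0.487] turn [-0.001 -0.    -0.002]
[331.1870819  260.69518152]
```

View pics/m1.png

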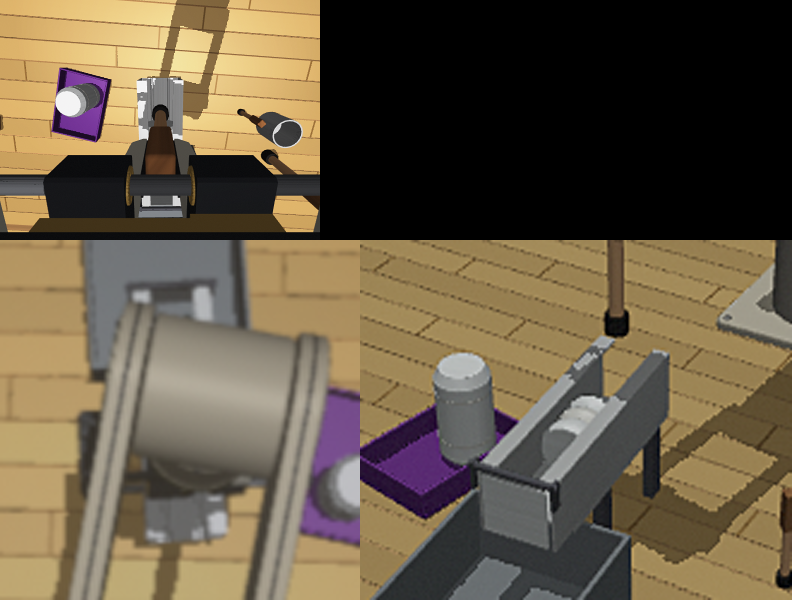

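The foot hangs above the chute near (320,226) in the wrist view, and the trough spans about columns 276–368 around row 165. I'll measure the centre line from wrist profiles.

```bash
python3 - <<'E'
from h import *
a=cv2.imread("pics/w3.png"); hsv=cv2.cvtColor(a,cv2.COLOR_BGR2HSV)
c=cam("wrist")
for r in(162,168,176,184,190,196):
    m=hsv[r,240:410,1]<60; k=np.where(m)[0]+240
    g=a[r,262:382:2,1]; print(r,k.min(),k.max()); print(g.tolist())
    for col in(k.min(),k.max()):
        p=onz(c,col,r,.177)[:2]-O; print("  chute x,y",p@U,p@np.array([-U[1],U[0]]))
E
```

```text
162 273 366
[203, 203, 204, 204, 204, 202, 249, 251, 251, 252, 251, 249, 249, 249, 249, 252, 133, 127, 124, 100, 101, 204, 246, 253, 127, 129, 128, 127, 132, 131, 132, 130, 129, 135, 134, 134, 87, 108, 118, 131, 130, 132, 213, 248, 246, 245, 245, 245, 245, 245, 245, 245, 237, 96, 97, 91, 203, 214, 216, 214]
  chute x,y -0.1384726722234269 -0.038865155611256
  chute x,y -0.13842058707244503 0.04240296040383071
168 273 366
[203, 203, 203, 203, 203, 201, 244, 244, 243, 244, 243, 243, 244, 244, 244, 247, 140, 126, 125, 91, 209, 214, 94, 255, 129, 130, 130, 128, 130, 128, 133, 129, 129, 135, 130, 133, 100, 109, 118, 132, 131, 132, 114, 136, 131, 134, 134, 133, 136, 134, 125, 248, 238, 97, 101, 100, 101, 100, 101, 102]
  chute x,y -0.13329456276789203 -0.03903300832621194
  chute x,y -0.13324160658500941 0.04255667012348545
176 273 366
[133, 131, 131, 74, 97, 91, 245, 244, 244, 243, 244, 244, 244, 244, 244, 245, 141, 126, 124, 107, 105, 205, 97, 125, 130, 129, 127, 126, 131, 129, 132, 130, 130, 132, 132, 133, 101, 110, 118, 134, 132, 133, 116, 136, 134, 134, 136, 135, 139, 136, 135, 135, 1
[... 693 characters left out ...]
131, 128, 125, 129, 129, 132, 129, 132, 134, 131, 133, 98, 108, 118, 133, 134, 132, 133, 134, 132, 133, 134, 136, 138, 137, 135, 134, 117, 106, 105, 105, 104, 107, 107, 105]
  chute x,y -0.11395122665413566 -0.03787977836748515
  chute x,y -0.11389678512888085 0.04224049457778709
196 275 365
[209, 208, 209, 209, 209, 210, 178, 123, 123, 123, 123, 121, 126, 126, 125, 126, 110, 125, 125, 130, 100, 142, 96, 127, 129, 130, 128, 127, 131, 130, 132, 131, 131, 131, 131, 136, 99, 108, 117, 135, 132, 130, 135, 132, 131, 133, 134, 134, 137, 135, 133, 136, 116, 106, 105, 107, 106, 105, 107, 106]
  chute x,y -0.10857684925199629 -0.038046817031131115
  chute x,y -0.10852150781287688 0.042396440952710494
```

Emit:
{"fn": "jog_arm", "kwargs": {
  "rows": [
    [[0,0.01,0.12],[0,0,0]],
    [[0,0.01,0.25],[0,0,0]],
    [[0,0.01,0.4],[0,0,0]],
    [[0,0.01,0.5],[0,0,0]],
    [[0,0.01,0.5],[0,0,0]]
  ]
}}

```text
t: 5.2
tool_pos: [0.4867, -0.0243, 0.254]
orientation: [0.119, -3.133, -0.002]
force: [-0.6, 0.4, -0.5]
opening: 0.022
gripper_force: 29.9
```

```bash
python3 - <<'E'
from h import *
pc(.095,.256,.002)
E
```

```text
other turn deg [np.float64(0.4), np.float64(179.9)] q6 -1.8
t 5.2 tcp [ 0.4867 -0.0243  0.254 ] shift [-0.932 -0.024 -0.016] turn [ 0.001 -0.004  0.001]
```

Emit:
{"fn": "jog_arm", "kwargs": {
  "rows": [
    [[0,-0.02,-0.02],[0,0,0]],
    [[-0.05,-0.02,-0.02],[0,0,0]],
    [[-0.1,-0.02,-0.02],[0,0,0]],
    [[-0.17,-0.02,-0.02],[0,0,0]],
    [[-0.25,-0.02,-0.02],[0,0,0]]
  ]
}}

```text
t: 5.7
tool_pos: [0.5403, -0.026, 0.2628]
orientation: [-0.116, 3.138, -0.0]
force: [0.1, 0.4, -1.7]
opening: 0.022
gripper_force: 29.9
```

```bash
python3 - <<'E'
from h import *
pc(.095,.256,.002)
E
```

```text
other turn deg [np.float64(0.1), np.float64(180.0)] q6 -1.79
t 5.7 tcp [ 0.5403 -0.026   0.2628] shift [-0.665  0.006  0.035] turn [-0.     0.001  0.   ]
```

Emit:
{"fn": "jog_arm", "kwargs": {
  "rows": [
    [[-0.07,0,0.02],[0,0,0]],
    [[-0.15,0,0.03],[0,0,0]],
    [[-0.23,0,0.03],[0,0,0]],
    [[-0.31,0,0.03],[0,0,0]],
    [[-0.39,0,0.03],[0,0,0]]
  ]
}}

```text
t: 6.2
tool_pos: [0.6183, -0.0201, 0.2562]
orientation: [-0.116, 3.138, -0.0]
force: [-0.2, 0.5, -0.2]
opening: 0.0218
gripper_force: 29.9
```

```bash
python3 - <<'E'
from h import *
pc(.097,.256,.002)
E
```

```text
other turn deg [np.float64(0.1), np.float64(180.0)] q6 -1.76
t 6.2 tcp [ 0.6183 -0.0201  0.2562] shift [-0.284  0.005  0.001] turn [-0.     0.001  0.   ]
```

Emit:
{"fn": "jog_arm", "kwargs": {
  "rows": [
    [[-0.06,0,0],[0,0,0]],
    [[-0.12,0,0],[0,0,0]],
    [[-0.19,0,0],[0,0,0]],
    [[-0.25,0,0],[0,0,0]],
    [[-0.28,0,0],[0,0,0]]
  ]
}}

```text
t: 6.7
tool_pos: [0.674, -0.0159, 0.2558]
orientation: [-0.116, 3.139, 0.0]
force: [-0.3, 1.3, -0.2]
opening: 0.0217
gripper_force: 29.9
```

```bash
python3 - <<'E'
from h import *
pc(.097,.256,.002)
s=cam("scene","s3.png"); d=cv2.resize(s["frame"][170:390,190:360,::-1],None,fx=2.6,fy=2.6,interpolation=2); cv2.imwrite("pics/m2.png",d)
E
```

```text
other turn deg [np.float64(0.1), np.float64(180.0)] q6 -1.74
t 6.7 tcp [ 0.674  -0.0159  0.2558] shift [-0.005  0.005 -0.001] turn [-0.     0.001  0.   ]
```

View pics/m2.png

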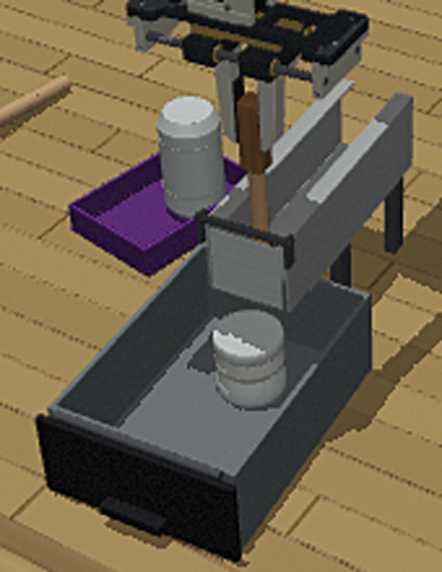

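The can stands in the bin and the flap is shut. Next I back off and lift out through the slot.

Emit:
{"fn": "jog_arm", "kwargs": {
  "rows": [
    [[0.1,0,0],[0,0,0]],
    [[0.25,0,0],[0,0,0]],
    [[0.3,0,-0.1],[0,0,0]],
    [[0.3,0,-0.3],[0,0,0]],
    [[0.3,0,-0.52],[0,0,0]]
  ]
}}

```text
t: 7.25
tool_pos: [0.6112, -0.0205, 0.3597]
orientation: [0.116, -3.137, -0.001]
force: [1.6, -0.3, 0.3]
opening: 0.0216
gripper_force: 29.9
```

```bash
python3 - <<'E'
from h import *
plan([.5475,.2785,.36],np.radians(75))
E
```

```text
other turn deg [np.float64(19.2), np.float64(160.8)] q6 -1.76
t 7.25 tcp [ 0.6112 -0.0205  0.3597] shift [ 0.208  1.514 -0.   ] turn [ 0.    -0.002  0.214]
```

Emit:
{"fn": "jog_arm", "kwargs": {
  "rows": [
    [[0.1,0.15,0],[0,0,0.05]],
    [[0.2,0.35,0],[0,0,0.1]],
    [[0.21,0.55,0],[0,0,0.16]],
    [[0.21,0.75,0],[0,0,0.214]],
    [[0.21,0.95,0],[0,0,0.214]]
  ]
}}

```text
t: 7.75
tool_pos: [0.5561, 0.1673, 0.3605]
orientation: [0.416, 3.113, 0.001]
force: [0.1, 0.2, -0.5]
opening: 0.0218
gripper_force: 29.9
```

```bash
python3 - <<'E'
from h import *
plan([.5475,.2785,.36],np.radians(75))
E
```

```text
other turn deg [np.float64(0.2), np.float64(179.8)] q6 -1.1
t 7.75 tcp [0.5561 0.1673 0.3605] shift [0.188 0.525 0.003] turn [ 0.     0.001 -0.002]
```

Emit:
{"fn": "jog_arm", "kwargs": {
  "rows": [
    [[0.06,0.13,0],[0,0,0]],
    [[0.13,0.3,0],[0,0,0]],
    [[0.17,0.45,0],[0,0,0]],
    [[0.188,0.525,0],[0,0,0]],
    [[0.188,0.525,0],[0,0,0]]
  ]
}}

```text
t: 8.25
tool_pos: [0.5471, 0.2787, 0.3595]
orientation: [-0.407, -3.115, -0.0]
force: [-0.1, -0.3, -1.1]
opening: 0.0219
gripper_force: 29.9
```

```bash
python3 - <<'E'
from h import *
plan([.5475,.2785,.146],np.radians(75))
c=cam("wrist","w4.png"); print("rim,foot pred",proj(c,[.547,.2775,.085]),proj(c,[.5475,.2785,.22]))
cv2.imwrite("pics/w4c.png",c["frame"][100:400,150:500,::-1])
E
```

```text
other turn deg [np.float64(0.1), np.float64(179.9)] q6 -0.92
t 8.25 tcp [0.5471 0.2787 0.3595] shift [-0.002 -0.     1.067] turn [ 0.    -0.     0.001]
rim,foot pred [320.53653205 199.57337331] [321.82827615 227.42771547]
```

View pics/w4c.png

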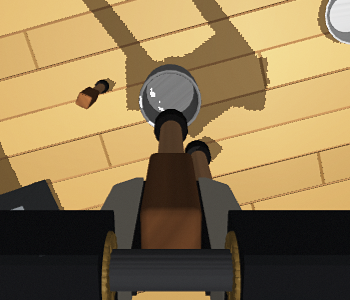

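The pot rim is at (321,198), as predicted, and the foot is lined up above it. Lowering.

Emit:
{"fn": "jog_arm", "kwargs": {
  "rows": [
    [[0,0,0.2],[0,0,0]],
    [[0,0,0.42],[0,0,0]],
    [[0,0,0.64],[0,0,0]],
    [[0,0,0.82],[0,0,0]],
    [[0,0,0.92],[0,0,0]]
  ]
}}

```text
t: 8.8
tool_pos: [0.546, 0.2743, 0.1716]
orientation: [-0.413, -3.11, 0.005]
force: [-0.0, -0.6, -0.4]
opening: 0.0218
gripper_force: 29.9
```

```bash
python3 - <<'E'
from h import *
plan([.5475,.2785,.1445],np.radians(75))
E
```

```text
other turn deg [np.float64(0.3), np.float64(179.9)] q6 -0.92
t 8.8 tcp [0.546  0.2743 0.1716] shift [-0.002  0.023  0.135] turn [-0.002 -0.002 -0.001]
```

Emit:
{"fn": "jog_arm", "kwargs": {
  "rows": [
    [[0,0,0],[0,0,0]],
    [[0,0,0.06],[0,0,0]],
    [[0,0,0.11],[0,0,0]],
    [[0,0,0.15],[0,0,0]],
    [[0,0,0.15],[0,0,0]]
  ]
}}

```text
t: 9.3
tool_pos: [0.5469, 0.2767, 0.1446]
orientation: [-0.41, -3.113, 0.001]
force: [0.2, -0.6, -1.2]
opening: 0.0218
gripper_force: 29.9
```

Emit:
{"fn": "jog_arm", "kwargs": {
  "rows": [
    [[0,0,0],[0,0,0]],
    [[0,0,0],[0,0,0]]
  ]
}}

```text
t: 9.5
tool_pos: [0.5478, 0.2772, 0.1464]
orientation: [0.41, 3.114, 0.001]
force: [1.0, 0.2, -1.2]
opening: 0.0219
gripper_force: 29.9
```

Emit:
{"fn": "jog_arm", "kwargs": {
  "rows": [
    [[0,0,0.012],[0,0,0]],
    [[0,0,0.012],[0,0,0]],
    [[0,0,0.012],[0,0,0]]
  ]
}}

```text
t: 9.8
tool_pos: [0.5479, 0.2772, 0.1439]
orientation: [0.41, 3.113, 0.001]
force: [1.5, -0.3, 1.2]
opening: 0.022
gripper_force: 29.9
```

Emit:
{"fn": "jog_arm", "kwargs": {
  "hand": -0.3,
  "rows": [
    [[0,0,0],[0,0,0]],
    [[0,0,0],[0,0,0]],
    [[0,0,0],[0,0,0]],
    [[0,0,0],[0,0,0]],
    [[0,0,0],[0,0,0]]
  ]
}}

```text
t: 10.3
tool_pos: [0.5473, 0.2769, 0.1431]
orientation: [-0.411, -3.114, 0.0]
force: [0.4, 0.0, 0.0]
opening: 0.0567
gripper_force: 0.0
```

Emit:
{"fn": "jog_arm", "kwargs": {
  "rows": [
    [[0,0,-0.1],[0,0,0]],
    [[0,0,-0.3],[0,0,0]],
    [[0,0,-0.5],[0,0,0]],
    [[0,0,-0.75],[0,0,0]],
    [[0,0,-1],[0,0,0]]
  ]
}}

```text
t: 10.8
tool_pos: [0.5469, 0.2768, 0.3447]
orientation: [-0.41, -3.114, 0.001]
force: [0.8, 0.8, -0.1]
opening: 0.0603
gripper_force: 0.0
```

```bash
python3 - <<'E'
from h import *
c=cam("wrist","w5.png"); print(proj(c,[.547,.2775,.085]),proj(c,[.547,.278,.186]))
h=cv2.cvtColor(c["frame"],cv2.COLOR_RGB2HSV)
x,y=map(int,proj(c,[.547,.278,.186])); print("handle-top patch rgb",c["frame"][y-3:y+4,x-3:x+4].mean((0,1)), "floor ref",c["frame"][y,x-70:x-60].mean(0))
m=((h[...,0]<14)&(h[...,1]>120)).astype(np.uint8)
n,l,st,ce=cv2.connectedComponentsWithStats(m)
for i in range(1,n):
    if st[i,4]>80: print(st[i],ce[i].round())
s=cam("scene","s4.png"); a=load("scene0.png")["frame"].astype(int); d=np.abs(s["frame"].astype(int)-a).sum(2)
print("scene diff near pot",(d[225:340,405:445]>60).sum(),"flap region",(d[262:290,272:302]>60).sum())
print(robot.read_state()["t"],robot.read_state()["opening"])
E
```

```text
[322.39622432 201.6629711 ] [323.38911447 221.5612385 ]
handle-top patch rgb [82.55102041 50.79591837 29.26530612] floor ref [221.8 182.  113.6]
[225 185  30  26 365] [237. 199.]
[309 191  26  40 830] [322. 213.]
[ 341  275   55   74 2329] [365. 321.]
scene diff near pot 1414 flap region 13
10.9 0.06018070240738235
```

The stick stands upright in the pot: its handle blob is where predicted. The flap region matches its shut picture, and the hand is clear.

```bash
python3 -c "
from plant import robot
print(robot.close_job())"
```

```text
the job is handed in; nothing more can be done
None
```

I pushed the can out through the flap into the bin, stood the stick back upright in its pot and let go. In the last pictures the flap hangs shut. I handed the job in at about 11 s; no verdict was shown.

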